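# Pin the hinge of a flatbread press

### The arm

A 6-joint arm with a two-finger parallel gripper is mounted at the origin on a cart in front of the work surface, level with it; the furniture and walls round the work are solid. World frame = base frame: x ahead of the robot, y to its left, z up, the work surface at z = 0. Lengths are in m, angles in degrees, forces in N, time in s.
With the tool pointing down it reaches from about 0.375 to 0.9 m from the base axis. Payload 3.1 kg.
Tool frame: the origin (TCP) lies at the very end of the fingers, on their centre line; the grasp point (between the pads) lies 19 mm behind it (bot.hold_point_z is the z of the grasp point in the tool frame, in m); z points along the fingers, y is the line along which they close (so a half turn about z gives the same grasp; the last joint's range is limited). The gripper opens to 87 mm and grips with 3 to 60 N. Pads are 19 mm wide; open, the fingers measure 117 mm over their backs; the gripper's body (75 mm by 190 mm) begins 51 mm behind the grasp point.
Start: joints at [-76.633, 30.224, 82.088, -0, 67.689, -10.227], TCP at [0.25, -0.573, 0.223] pointing down, gripper open.
Joint ranges: [-176.69, 176.69], [-43.24, 126.21], [12.49, 139.97], [-82, 262], [0, 151.66], [-163.58, 163.58]. Speed limits (degrees/s): [159.86, 159.86, 180, 180, 180, 180].

### API

Orientations are given as a 3x3 rotation matrix whose columns are the frame's x, y, z axes.
In Python, from rig import bot, capture, camera_model gives the robot as it stands.
- The arm moves only by the tool apply_moves, never from a script. Its argument "plan" is text: rows parted by semicolons, each of 6 numbers parted by spaces: the shift along the tool's x, y, z in units of 0.05 m (1.0 is 0.05 m), then the turn, a rotation vector about the tool's x, y, z in units of 360 degrees (1.0 is 360 degrees). In form: dx dy dz ax ay az; .... A call has 1 to 10 rows; each row shifts and turns the commanded pose from where the row before left it, along the tool's axes as they then stand; what a row does not reach is not made up. A row lasts 1/12 s, in which the tool goes at most 41.7 mm and 7.16 degrees, less where a joint would pass 70% of its speed; a pose out of reach is approached as far as the arm can. A call with a number of a shift or a turn outside -1 to 1 is refused whole. A call with a gripper value outside its range is refused whole. "gripper" is the gripper command: -1 is shut, 1 is fully open, values between are in proportion, set as the call begins (left out, the last holds). The fingers move at their own pace and stop on an object; the grip force is fixed at half the most. Time passes only in rows, so rows that do not move let the fingers close. It gives the time, the measured TCP pose, the force, the opening and the grip force at its end, in the units of the state.
- bot.read_state(): the state, without advancing time (a new reading comes with each control period).
- capture(name): name is "scene" or "top" or "wrist"; returns the picture (384x512x3 uint8, red, green, blue); there is no depth.
- camera_model(name): a dict with "vertical_fov" (degrees; the focal length in pixels is half the picture's height over the tangent of half this angle, whatever the lens; pixels are square), "cx", "cy" (the principal point, pixels), "dist" ([k1, k2, p1, p2, k3] as OpenCV has them; the pictures are not rectified), "position" and "rotation" of the camera in the world; the wrist camera has in their place "hand_eye" (4x4, takes a point from camera to tool coordinates, whose origin is the TCP and whose axes are the flange's). Camera axes: x right, y down, z forward; pixel columns grow to the right and rows downward; lengths in m; the calibration is good to about 2 mm. A picture is of the moment at which its call begins: read the wrist's pose just before it. camera_model takes no time and is no camera call.
- bot.hand_in(): hands the job in; it is judged then, once.
The state is a dict: "time_s": time; "joint_positions": joint angles; "qvel": joint speeds; "tau": joint torques, N m; "position": TCP position; "tcp_rot": TCP orientation; "force": force on the tool from outside, world axes, zero at the start; "moment": the same for the moment, N m; "opening": opening from 0.0 (shut) to 1.0 (fully open); "grasp_force": force on a finger pad.
Only numpy, scipy, OpenCV 4.12 (cv2) and the standard library are available. Lean on these libraries where they do the work, as an engineer would, in place of code of your own. Each camera call takes 0.05 s, during which the arm holds its last target. There are 200 camera calls.

### The job

Put the washed flatbread press back together: slide its loose upper plate until all the hinge holes line up, push the hinge pin through them without forcing it until its head sits against the barrel, then turn the lock knob clockwise until it clicks over into the locked position. Leave the mug, the jar and the tea cup where they are, and let go of everything.

Things in the scene. Friction and masses are not known exactly. Their poses are not given: they have to be found in the camera images.
- press: Dark cast-iron press base, fixed, 220 x 160 x 14 mm. Origin: centre of its underside; x points away from the robot to the hinge, y left, z up; yaw varies. Hinge line along y at x = +65, z = +40 mm. Fixed drilled blocks on it, 56 mm high, 32 mm thick in x: barrel (y +36 to +92, bore 13.8), middle block (y -10 to +8, bore 16), lock block (y -80 to -36, bore 16).
- first_ear (a point): Fixed point on the hinge line at y = +32 mm, where the bore mouth of the upper plate's first ear belongs. Its two ears (y +12 to +32 and -34 to -14 mm, 28 mm thick in x, top z = 55 mm, bore 16 mm) stand between the blocks. The plate is not measured; at the start it has slipped 6 to 19 mm too far in the press's +x, so its ears block the pin.
- bar_middle (a point): Fixed point: press x -45, y 0, z 63 mm, nominal centre of the plate's wooden handle bar when the holes line up (bar along y: 100 mm long, 16 mm wide, z 53 to 73; posts below at y +-38). But the bar is clamped (90 N) up to 7 mm off in x either way. The plate (120 x 134 mm, top z = 29 mm) slides only along x, friction 3 N. In -x it meets a firm stop; holes line up 12 mm in +x from it.
- pin: Loose steel hinge pin, about 140 g: shank 12 mm thick, 158 mm long, tip tapered over 8 mm to 5 mm; domed head 24 mm across, 8 mm thick. Origin: on its axis at the shoulder under the head; shank along its -y. It starts in the barrel, tip just short of the first ear, head out to the left, drooping a few mm. Greased: slides with about 1 N; enters holes up to about 3 mm out of line.
- barrel_mouth (a point): Centre of the barrel's outer (left) face on the hinge line, where the pin's head comes to rest; axes as the press.
- far_bore (a point): Mouth of the bore in the lock block on the hinge line, 128 mm in -y from the barrel mouth; axes as the press.
- pin_head (a point): Top of the domed head, on the pin's axis, the place to push (8 mm in +y from the pin's origin).
- pin_tip (a point): End of the pin's tapered tip, 158 mm in -y from the shoulder.
- knob (a joint): Lock knob on top of the lock block, axis vertical: 0 = open, grows clockwise seen from above, 1.57 = locked, at a firm stop. A sprung detent (about 0.12 N m) throws it back to 0 if it is released before about 0.9 rad and clicks it on to the stop beyond that.
- knob_grip (a point): On the knob's axis at the height to grip (80 mm above the worktop; press x +65, y -58 mm). The knob's bar is 46 mm long, 13 mm thick, from z = 65 to 91 mm; it lies along the press's x at 0 and along its y when locked.
- mug: Speckled stoneware mug standing by, 85 x 115 x 81 mm; origin at the centre of its underside.
- nut_jar: Small glass jar with a white lid, 52 mm across, 85 mm high; origin at the centre of its underside.
- tea_cup: Blue and white tea cup, 81 mm across, 68 mm high; origin at the centre of its underside.

How it is judged (in metres and radians):
On the way, in this order (a step that is already met when the one before it is completed fails the run):
1. the pin has gone through all five holes and its head sits against the barrel (y of pin in the frame of barrel_mouth below 0.004 m and y of pin_tip in the frame of far_bore below -0.02 m and angle between the y axis of pin and the y axis of press, either way round below 0.06 rad), for 0.2 s.
2. the lock knob has been turned past its click to the stop (value of joint knob above 1.45 rad), for 0.2 s.
At the end, for the whole second after the job is handed in: The pin lies at rest through all the hinge holes, its shoulder within 4 mm of the barrel mouth, its tip more than 20 mm into the lock block's bore and its axis within 0.06 rad of the hinge line; the knob stands locked, beyond 1.45 rad; everything is released (all of step 1 and value of joint knob above 1.45 rad and linear speed of pin below 0.01 m/s); the robot touches nothing.
It fails at once if the pin is forced: pressed with more than 45 N (contact force between the fingers and pin above 45 N).
It fails at once if the mug, the jar or the tea cup is moved by more than 3 cm (distance of any of mug, nut_jar, tea_cup from where it was at the start of the episode above 0.03 m).
It also fails if it takes over 67 s, if anything falls off the work surface, if the arm or the gripper's body presses on something with over 40 N, if the wrist force passes 120 N, or if a joint passes its speed limit or range.

## Working session

There is one attempt and no reset: what is moved stays moved. The work goes in short steps, Python scripts to look and compute and a tool call to move; the robot and the scene stay as the last step left them, time stands still between calls to the robot, and variables do not carry over. Pictures are saved under pics/ and viewed, at most 10 in all, crops included, and the job is handed in when it is done.

Besides the shell and the picture viewer there is one more tool, called after "Call:" as name(argument=value, ...) on one line, values as JSON. apply_moves: Moves the arm, as the interface text tells. Its arguments: {"type":"object","properties":{"plan":{"type":"string"},"gripper":{"type":"number"}},"required":["plan"]}

```bash
mkdir -p pics; ls; python3 - <<'E'
from rig import bot,capture,camera_model
import cv2,numpy as np
a=capture("scene");b=capture("top")
cv2.imwrite("pics/scene.png",a[...,::-1]);cv2.imwrite("pics/top.png",b[...,::-1])
for n in("scene","top","wrist"):print(camera_model(n))
print(bot.read_state(),bot.hold_point_z)
E
```

```text
pics
{'vertical_fov': 56.083528086711055, 'cx': 263.21614579919435, 'cy': 188.7653339956001, 'dist': array([-0.11231451,  0.        ,  0.        ,  0.        ,  0.        ]), 'position': array([0.11392384, 0.50513615, 0.86296417]), 'rotation': array([[-0.83211317, -0.39397291,  0.39034986],
       [-0.55458306,  0.59746265, -0.57920291],
       [-0.00502921, -0.69844379, -0.71564725]])}
{'vertical_fov': 44.11765672429944, 'cx': 253.98868675684466, 'cy': 196.3323119147863, 'dist': array([-0.0759365,  0.       ,  0.       ,  0.       ,  0.       ]), 'position': array([ 0.24072329, -0.13031943,  1.56807468]), 'rotation': array([[ 0.01274579, -0.98293307,  0.18352144],
       [-0.9998545 , -0.01044761,  0.01348414],
       [-0.01133664, -0.18366661, -0.98292322]])}
{'vertical_fov': 63.92148425274332, 'cx': 253.1541451329053, 'cy': 190.05312256287027, 'dist': array([-0.0543946,  0.       ,  0.       ,  0.       ,  0.       ]), 'hand_eye': array([[ 4.66880844e-04, -9.70286153e-01, -2.41959838e-01,
         6.63836311e-02],
       [ 9.99999888e-01,  4.73262470e-04,  3.17439855e-05,
        
[... 296 characters left out ...]
04,
        6.76900423e+01, -1.02235771e+01]), 'qvel': array([-0.13775381, -0.15311459, -0.23869103, -0.01696952,  0.02587117,
        0.09628401]), 'tau': array([ 9.95562630e-06, -4.40986061e+01, -1.77150089e+01,  6.34050323e-02,
        5.33802656e-02, -6.91568266e-05]), 'position': array([ 0.25003519, -0.57209367,  0.22166832]), 'tcp_rot': array([[ 9.16429086e-01,  4.00196859e-01, -4.51191582e-04],
       [ 4.00196960e-01, -9.16427166e-01,  1.90862845e-03],
       [ 3.50342890e-04, -1.92968813e-03, -9.99998077e-01]]), 'force': array([ 0.28469538, -0.39292996, -0.32795874]), 'moment': array([-0.03839249,  0.01703804,  0.04796306]), 'grasp_force': 0.0, 'opening': 1.0002878707663738} -0.0187
```

View pics/scene.png

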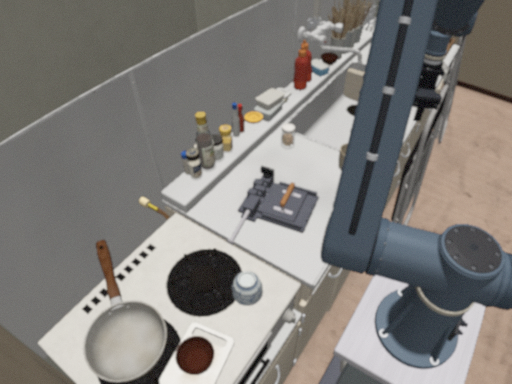

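View pics/top.png

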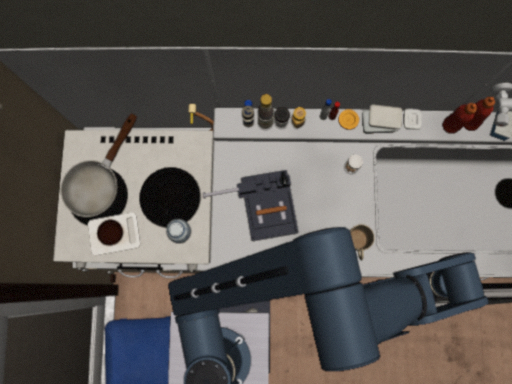

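The press is at about (270,205) in the top view. The pin sticks out left to (203,194), the wooden bar is at (271,211), the jar at (355,162), the mug at (361,238) and the tea cup at (178,231), so there is clear space around the press.

```bash
cat > h.py <<'E'
from rig import bot,capture,camera_model
import cv2,numpy as np
def cam(name,st=None):
    m=camera_model(name)
    f=192/np.tan(np.radians(m["vertical_fov"]/2))
    K=np.array([[f,0,m["cx"]],[0,f,m["cy"]],[0,0,1]])
    if name=="wrist":
        T=np.eye(4);T[:3,:3]=st["tcp_rot"];T[:3,3]=st["position"];T=T@m["hand_eye"];R,p=T[:3,:3],T[:3,3]
    else:R,p=m["rotation"],m["position"]
    return K,m["dist"],R,p
def ray(c,uv):
    K,d,R,p=c
    q=cv2.undistortPoints(np.float64(uv).reshape(-1,1,2),K,d)[:,0]
    return np.c_[q,np.ones(len(q))]@R.T
def plane(c,uv,z):
    r=ray(c,uv);p=c[3];return p+r*((z-p[2])/r[:,2])[:,None]
def proj(c,X):
    K,d,R,p=c
    x=(np.atleast_2d(X)-p)@R
    return cv2.projectPoints(x,np.zeros(3),np.zeros(3),K,d)[0][:,0]
E
python3 - <<'E'
from h import *
b=cv2.imread("pics/top.png");c=cam("top")
cv2.imwrite("pics/topc.png",cv2.resize(b[155:255,190:310],None,fx=6,fy=6,interpolation=cv2.INTER_CUBIC))
for n,uv,z in(("bar",(271,211),.063),("pinhead",(203,194),.04),("jar",(355,162),.085),("mug",(361,238),.08),("cup",(178,231),.068)):print(n,plane(c,uv,z))
E
```

```text
bar [[ 0.47438741 -0.16492957  0.063     ]]
pinhead [[0.53205428 0.05855286 0.04      ]]
jar [[ 0.63400069 -0.4350888   0.085     ]]
mug [[ 0.38865487 -0.44863233  0.08      ]]
cup [[0.40570194 0.13129146 0.068     ]]
```

View pics/topc.png

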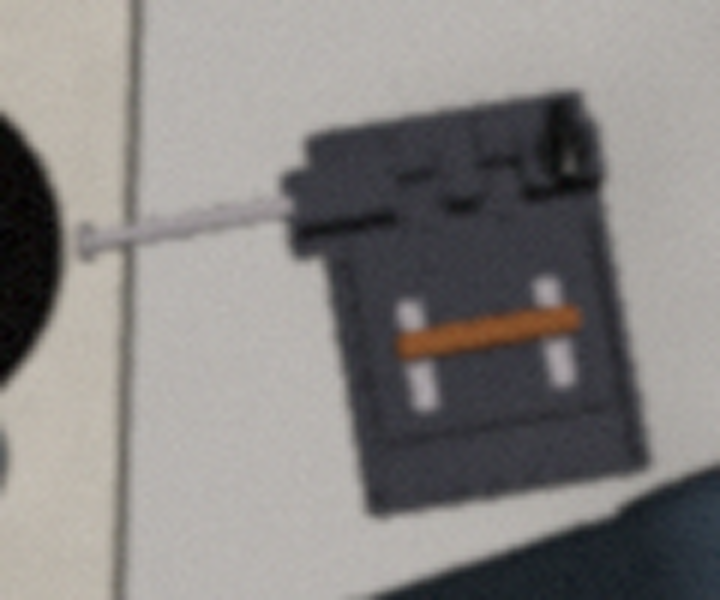

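Crop (6x, offset 190,155): the pin runs from (85,240) to (290,210), so yaw is about +8.5°. The bar is at (490,332) and the dark knob at (565,145). I'll move the wrist camera over the press.

Call:
apply_moves(plan=".53 -.38 0 0 0 0;.53 -.38 0 0 0 0;.53 -.38 0 0 0 0;.53 -.38 0 0 0 0;.53 -.38 0 0 0 0;.53 -.38 0 0 0 0;.53 -.38 0 0 0 0;.53 -.38 0 0 0 0;.53 -.38 0 0 0 0;.53 -.38 0 0 0 0", gripper=0)

```text
time_s: 0.93
position: [0.4173, -0.2909, 0.2223]
tcp_rot: [[0.916, 0.4, -0.0], [0.4, -0.916, 0.001], [-0.0, -0.001, -1.0]]
force: [0.5, -0.9, -0.4]
opening: 0.509
grasp_force: 0.0
```

Call:
apply_moves(plan=".53 -.38 0 0 0 0;.53 -.38 0 0 0 0;.53 -.38 0 0 0 0;.53 -.38 0 0 0 0;.53 -.38 0 0 0 0;0 0 0 0 0 -.014;0 0 0 0 0 -.014;0 0 0 0 0 -.014;0 0 0 0 0 -.014;0 0 0 0 0 -.014")

```text
time_s: 1.77
position: [0.5001, -0.152, 0.2222]
tcp_rot: [[0.655, 0.756, -0.001], [0.756, -0.655, 0.0], [-0.0, -0.001, -1.0]]
force: [-0.5, -0.6, -0.1]
opening: 0.498
grasp_force: 0.0
```

Call:
apply_moves(plan="0 0 0 0 0 -.014;0 0 0 0 0 -.014;0 0 0 0 0 -.014;0 0 0 0 0 -.014;0 0 0 0 0 -.014;0 0 0 0 0 -.014;0 0 0 0 0 -.014;0 0 0 0 0 -.014;0 0 0 0 0 -.014;0 0 0 0 0 -.014")

```text
time_s: 2.6
position: [0.5, -0.1522, 0.2222]
tcp_rot: [[-0.164, 0.986, -0.001], [0.986, 0.164, 0.001], [0.001, -0.001, -1.0]]
force: [0.8, 1.2, -0.4]
opening: 0.499
grasp_force: 0.0
```

```bash
python3 - <<'E'
from h import *
st=bot.read_state();w=capture("wrist");t=capture("top")
cv2.imwrite("pics/w1.png",w[...,::-1])
np.savez("w1.npz",position=st["position"],tcp_rot=st["tcp_rot"])
print(st["time_s"],st["position"],st["tcp_rot"],st["joint_positions"])
E
```

```text
2.6 [ 0.50004118 -0.15224132  0.22217001] [[-1.64071514e-01  9.86448061e-01 -8.72957334e-04]
 [ 9.86448233e-01  1.64071997e-01  5.13567312e-04]
 [ 6.49835332e-04 -7.76865453e-04 -9.99999487e-01]] [-2.91945901e+01  2.24193655e+01  9.66667445e+01  1.47561867e-03
  6.09719060e+01 -3.86386243e+01]
```

View pics/w1.png

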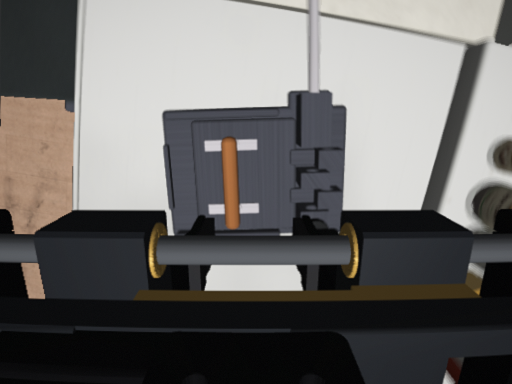

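The wrist view (right = press +x, up = +y) shows the bar at (231,185), the barrel's top from (290,92) to (330,145), and the base's left edge at y≈107. The hand hides the rear, so I'll back off along -y for the full view.

Call:
apply_moves(plan="-.5 0 0 0 0 0;-.5 0 0 0 0 0;-.5 0 0 0 0 0;-.5 0 0 0 0 0;0 0 0 0 0 0;0 0 0 0 0 0")

```text
time_s: 3.2
position: [0.5162, -0.2522, 0.2221]
tcp_rot: [[-0.156, 0.988, -0.0], [0.988, 0.156, 0.001], [0.001, -0.0, -1.0]]
force: [-1.0, 0.3, 0.5]
opening: 0.499
grasp_force: 0.0
```

```bash
python3 - <<'E'
from h import *
st=bot.read_state();w=capture("wrist")
cv2.imwrite("pics/w2.png",w[...,::-1]);np.savez("w2.npz",position=st["position"],tcp_rot=st["tcp_rot"])
cv2.imwrite("pics/w2c.png",cv2.resize(w[90:330,140:380,::-1],None,fx=2.5,fy=2.5,interpolation=cv2.INTER_CUBIC))
print(st["time_s"],st["position"],st["force"])
E
```

```text
3.2 [ 0.51622554 -0.25216041  0.2220902 ] [-0.96885131  0.32427998  0.5129576 ]
```

View pics/w2c.png

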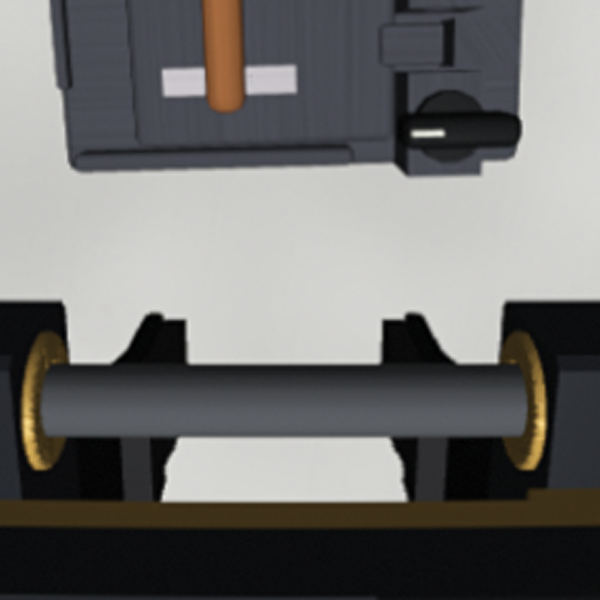

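The crop (2.5x, offset 140,90) shows the knob bar lying along press x from (402,130) to (521,130), and the bar end at (225,105). Now the measurements.

```bash
python3 - <<'E'
from h import *
P=[]
for n in("w1","w2"):
    im=cv2.imread(f"pics/{n}.png");st=np.load(n+".npz");c=cam("wrist",st)
    hsv=cv2.cvtColor(im,cv2.COLOR_BGR2HSV)
    m=((hsv[...,0]<15)&(hsv[...,1]>130)&(hsv[...,2]>70)).astype(np.uint8);m[:,:180]=0;m[235:]=0;m[:,270:]=0
    k,l,s,ce=cv2.connectedComponentsWithStats(m);i=1+s[1:,4].argmax();print(n,"bar",s[i],ce[i])
    pts=np.argwhere(l==i)[:,::-1].astype(float)
    X=plane(c,pts,.073)
    (cx,cy),wh,a=cv2.minAreaRect((X[:,:2]*1000).astype(np.float32));print(" rect",cx,cy,wh,a)
    g=im.max(2)
    if n=="w1":
        # pin edges per row, barrel top edge
        for v in(20,40,60,80):
            d=np.where((im[v,290:335].astype(int).max(1)<185))[0]+290;print("pin row",v,d.min(),d.max(),len(d))
        print("col310",g[85:150,298].tolist());print("row110",g[115,280:355].tolist())
    else:
        k=((g<32)).astype(np.uint8);k[:120]=0;k[165:]=0;k[:,:295]=0;k[:,355:]=0
        q=np.argwhere(k)[:,::-1];print("knob",q.min(0),q.max(0),len(q))
        X=plane(c,q.astype(float),.091);print(cv2.minAreaRect((X[:,:2]*1000).astype(np.float32)))
cv2.imwrite("pics/w12.png",np.vstack([cv2.resize(cv2.imread("pics/w1.png")[80:240,150:360],None,fx=3,fy=3,interpolation=cv2.INTER_CUBIC)]))
E
```

```text
w1 bar [ 222  137   17   92 1258] [230.20349762 181.83147854]
 rect 477.89251708984375 -160.792724609375 (14.782950401306152, 96.84344482421875) 11.104056358337402
pin row 20 307 318 8
pin row 40 307 318 8
pin row 60 308 318 7
pin row 80 308 318 5
col310 [220, 221, 222, 222, 215, 164, 87, 68, 68, 52, 31, 22, 21, 21, 22, 21, 21, 22, 22, 22, 21, 22, 22, 22, 22, 22, 22, 22, 22, 21, 22, 22, 22, 22, 22, 23, 22, 22, 22, 22, 21, 22, 22, 21, 23, 22, 22, 23, 22, 21, 22, 21, 23, 23, 22, 22, 23, 22, 23, 32, 59, 83, 86, 73, 58]
row110 [89, 89, 88, 89, 89, 89, 88, 88, 88, 88, 87, 88, 88, 88, 87, 74, 48, 25, 22, 23, 36, 63, 84, 89, 88, 88, 89, 90, 88, 88, 88, 89, 91, 91, 90, 88, 87, 87, 89, 88, 86, 88, 88, 87, 89, 89, 88, 86, 87, 88, 88, 87, 83, 82, 81, 82, 83, 82, 83, 82, 83, 82, 81, 80, 73, 85, 163, 213, 220, 220, 220, 219, 220, 220, 220]
w2 bar [ 219   30   19  105 1564] [227.88043478  81.2455243 ]
 rect 477.88629150390625 -162.22872924804688 (15.035940170288086, 96.68115997314453) 10.57992172241211
knob [298 120] [347 157] 629
((574.7374877929688, -198.3281707763672), (46.70634841918945, 34.765010833740234), 10.859938621520996)
```

View pics/w12.png

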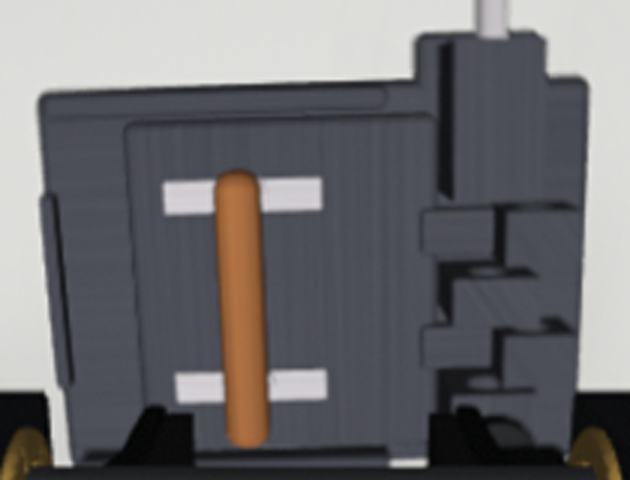

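The crop (3x, offset 150,80) shows the barrel's top from x=452 to 545. Between the blocks, the ears stand at x≈505–580, about +15 mm in press x as stated. The lower arms from the plate are at x=421–495.

```bash
cat >> h.py <<'E'
def toP(X,o,yaw):
    c,s=np.cos(yaw),np.sin(yaw);R=np.array([[c,-s],[s,c]]);return (np.atleast_2d(X)[:,:2]-o)@R
E
python3 - <<'E'
from h import *
st=np.load("w1.npz");c=cam("wrist",st);print("campos",c[3])
F=lambda u,v:(u/3+150,v/3+80)
mm=lambda X:np.round(1000*X[:,:2],1)
B=plane(c,[F(452,60),F(545,60),F(452,180),F(545,180)],.056);print("barrel edges",mm(B))
bar_end=plane(c,[F(500,36)],.056);print("barrel outer",mm(bar_end))
pin=plane(c,[(312.7,20),(313.2,80)],.04);d=pin[0]-pin[1];yp=np.degrees(np.arctan2(-d[0],d[1]));print("pin",mm(pin),"yaw",yp)
K=np.array([.5747,-.1983])
mid=(B[:2].mean(0)+B[2:].mean(0))[:2]/2
d=mid-K;y2=np.arctan2(-d[0],d[1]);print("yaw2",np.degrees(y2),"edge yaws",[np.degrees(np.arctan2(-(a-b)[0],(a-b)[1])) for a,b in((B[0],B[2]),(B[1],B[3]))])
for yaw in(y2,np.radians(10.8)):
    R=np.array([[np.cos(yaw),-np.sin(yaw)],[np.sin(yaw),np.cos(yaw)]])
    o=K-R@[.065,-.058];print(np.degrees(yaw),"origin",o)
    P=lambda X:np.round(1000*toP(X,o,yaw),1).tolist()
    print("barrel",P(B),P(bar_end),"pin",P(pin),"bar",P(np.array([[.4779,-.1615]])))
    print("base L",P(plane(c,[F(42,98),F(70,420)],.014)),"R",P(plane(c,[F(586,90),F(572,430)],.014)))
    print("ear",P(plane(c,[F(505,240),F(583,240),F(505,355),F(580,355)],.055)),"plateL",P(plane(c,[F(126,130),F(143,390)],.029)))
E
```

```text
campos [ 0.49003487 -0.08694181  0.38395802]
barrel edges [[ 535.5  -65. ]
 [ 567.1  -59.5]
 [ 543.6 -105.2]
 [ 576.1  -99.6]]
barrel outer [[550.1 -54.4]]
pin [[534.4  16.9]
 [546.9 -41.4]] yaw 12.068038730902447
yaw2 9.369877675167672 edge yaws [np.float64(11.380301807875494), np.float64(12.627898228890531)]
9.369877675167672 origin [ 0.50112442 -0.15165631]
barrel [[48.0, 79.9], [80.1, 80.1], [49.5, 39.0], [82.4, 39.1]] [[64.2, 88.0]] pin [[60.3, 160.9], [63.1, 101.4]] bar [[-24.5, -5.9]]
base L [[-105.7, 67.4], [-102.5, -65.7]] R [[107.2, 70.8], [111.2, -69.8]]
ear [[69.5, 17.6], [97.7, 17.7], [71.7, -25.3], [99.7, -25.3]] plateL [[-70.2, 55.3], [-67.9, -47.4]]
10.8 origin [ 0.49998321 -0.15350712]
barrel [[51.5, 80.3], [83.5, 79.7], [51.9, 39.3], [84.8, 38.7]] [[67.8, 87.9]] pin [[65.8, 161.0], [67.1, 101.4]] bar [[-23.2, -3.7]]
base L [[-102.5, 71.6], [-102.6, -61.5]] R [[110.4, 69.7], [110.9, -70.9]]
ear [[71.4, 17.4], [99.6, 16.9], [72.5, -25.5], [100.5, -26.1]] plateL [[-67.3, 58.7], [-67.6, -44.1]]
```

Call:
apply_moves(plan=".477 -.119 0 0 0 -.005;.477 -.119 0 0 0 0;.477 -.119 0 0 0 0;.477 -.119 0 0 0 0;0 0 .7 0 0 0;0 0 .7 0 0 0;0 0 .7 0 0 0;0 0 .7 0 0 0;0 0 .7 0 0 0;0 0 0 0 0 0")

```text
time_s: 4.08
position: [0.4708, -0.1579, 0.0416]
tcp_rot: [[-0.191, 0.982, -0.013], [0.982, 0.191, 0.008], [0.01, -0.011, -1.0]]
force: [-1.1, 1.4, 0.2]
opening: 0.498
grasp_force: 0.0
```

Call:
apply_moves(plan="0 0 0 0 0 0;0 0 0 0 0 0;0 0 0 0 0 0;0 0 0 0 0 0;0 0 0 0 0 0;0 0 0 0 0 0;0 0 0 0 0 0;0 0 0 0 0 0", gripper=-0.8)

```text
time_s: 4.75
position: [0.4767, -0.1623, 0.0495]
tcp_rot: [[-0.19, 0.982, 0.004], [0.982, 0.19, -0.002], [-0.002, 0.003, -1.0]]
force: [-1.1, 1.7, 9.5]
opening: 0.181
grasp_force: 30.0
```

Call:
apply_moves(plan="0 -.1 0 0 0 0;0 -.1 0 0 0 0;0 -.1 0 0 0 0;0 -.1 0 0 0 0;0 0 0 0 0 0;0 0 0 0 0 0;0 0 0 0 0 0")

```text
time_s: 5.33
position: [0.4567, -0.166, 0.0495]
tcp_rot: [[-0.189, 0.982, 0.003], [0.982, 0.19, -0.001], [-0.002, 0.003, -1.0]]
force: [-0.7, 1.4, 10.5]
opening: 0.184
grasp_force: 30.0
```

Call:
apply_moves(plan="0 -.04 0 0 0 0;0 -.04 0 0 0 0;0 0 0 0 0 0;0 0 0 0 0 0;0 0 0 0 0 0")

```text
time_s: 5.75
position: [0.4534, -0.1666, 0.0495]
tcp_rot: [[-0.189, 0.982, 0.004], [0.982, 0.189, -0.002], [-0.002, 0.004, -1.0]]
force: [1.6, 1.9, 9.9]
opening: 0.185
grasp_force: 30.0
```

Call:
apply_moves(plan="0 -.04 0 0 0 0;0 0 0 0 0 0;0 0 0 0 0 0")

```text
time_s: 6.0
position: [0.4515, -0.167, 0.0495]
tcp_rot: [[-0.189, 0.982, 0.004], [0.982, 0.189, -0.001], [-0.002, 0.004, -1.0]]
force: [1.1, 3.0, 9.9]
opening: 0.18
grasp_force: 30.0
```

Call:
apply_moves(plan="0 -.04 0 0 0 0;0 0 0 0 0 0;0 0 0 0 0 0")

```text
time_s: 6.25
position: [0.4496, -0.1674, 0.0495]
tcp_rot: [[-0.189, 0.982, 0.004], [0.982, 0.189, -0.002], [-0.002, 0.004, -1.0]]
force: [2.2, 2.0, 9.2]
opening: 0.181
grasp_force: 30.0
```

Call:
apply_moves(plan="0 -.04 0 0 0 0;0 0 0 0 0 0;0 0 0 0 0 0")

```text
time_s: 6.5
position: [0.4482, -0.1676, 0.0495]
tcp_rot: [[-0.189, 0.982, 0.005], [0.982, 0.189, -0.002], [-0.003, 0.005, -1.0]]
force: [3.7, 5.3, 9.2]
opening: 0.181
grasp_force: 30.0
```

Call:
apply_moves(plan="0 -.04 0 0 0 0;0 0 0 0 0 0;0 0 0 0 0 0")

```text
time_s: 6.75
position: [0.4482, -0.1677, 0.0495]
tcp_rot: [[-0.187, 0.982, 0.009], [0.982, 0.187, -0.002], [-0.003, 0.009, -1.0]]
force: [9.9, 9.2, 7.3]
opening: 0.186
grasp_force: 30.0
```

Call:
apply_moves(plan="0 .07 0 0 0 0;0 .07 0 0 0 0;0 .07 0 0 0 0;0 .07 0 0 0 0;0 0 0 0 0 0;0 0 0 0 0 0;0 0 0 0 0 0")

```text
time_s: 7.33
position: [0.4588, -0.1656, 0.0495]
tcp_rot: [[-0.19, 0.982, 0.003], [0.982, 0.19, -0.001], [-0.002, 0.003, -1.0]]
force: [-1.0, 1.2, 10.4]
opening: 0.176
grasp_force: 30.0
```

Call:
apply_moves(plan="0 .024 0 0 0 0;0 0 0 0 0 0;0 0 0 0 0 0;0 0 0 0 0 0")

```text
time_s: 7.67
position: [0.4595, -0.1655, 0.0495]
tcp_rot: [[-0.19, 0.982, 0.002], [0.982, 0.19, -0.001], [-0.002, 0.002, -1.0]]
force: [-2.6, -0.4, 10.9]
opening: 0.182
grasp_force: 30.0
```

Call:
apply_moves(plan="0 0 0 0 0 0;0 0 0 0 0 0;0 0 0 0 0 0", gripper=0)

```text
time_s: 7.92
position: [0.4592, -0.1651, 0.048]
tcp_rot: [[-0.191, 0.982, 0.001], [0.982, 0.191, -0.001], [-0.001, 0.001, -1.0]]
force: [0.3, -0.6, 0.5]
opening: 0.323
grasp_force: 0.0
```

Call:
apply_moves(plan="0 0 -.6 0 0 0;0 0 -.6 0 0 0;0 0 -.6 0 0 0;0 0 -.6 0 0 0;0 0 -.6 0 0 0;0 0 -.5 0 0 0;-.5 0 0 0 0 0;-.5 0 0 0 0 0;-.3 0 0 0 0 0;0 0 0 0 0 0", gripper=-1)

```text
time_s: 8.75
position: [0.4724, -0.2318, 0.2226]
tcp_rot: [[-0.188, 0.982, 0.002], [0.982, 0.188, -0.002], [-0.002, 0.001, -1.0]]
force: [0.3, 0.9, 0.9]
opening: 0.008
grasp_force: 0.0
```

```bash
cat > look.py <<'E'
import sys
from h import *
n=sys.argv[1];u0,v0,u1,v1,s=map(int,sys.argv[2:])
for i in range(1):
    st=bot.read_state();w=capture("wrist")
cv2.imwrite(f"pics/{n}.png",w[...,::-1]);np.savez(n+".npz",position=st["position"],tcp_rot=st["tcp_rot"])
cv2.imwrite(f"pics/{n}c.png",cv2.resize(w[v0:v1,u0:u1,::-1],None,fx=s,fy=s,interpolation=cv2.INTER_CUBIC))
print(st["time_s"],st["position"],st["tcp_rot"],st["force"])
E
python3 look.py w3 260 0 460 200 3
```

```text
8.75 [ 0.47236502 -0.23179047  0.22260895] [[-0.18814227  0.98214046  0.00161255]
 [ 0.98213919  0.1881453  -0.00199105]
 [-0.00225888  0.00120915 -0.99999672]] [0.30687221 0.91890801 0.86577827]
```

View pics/w3c.png

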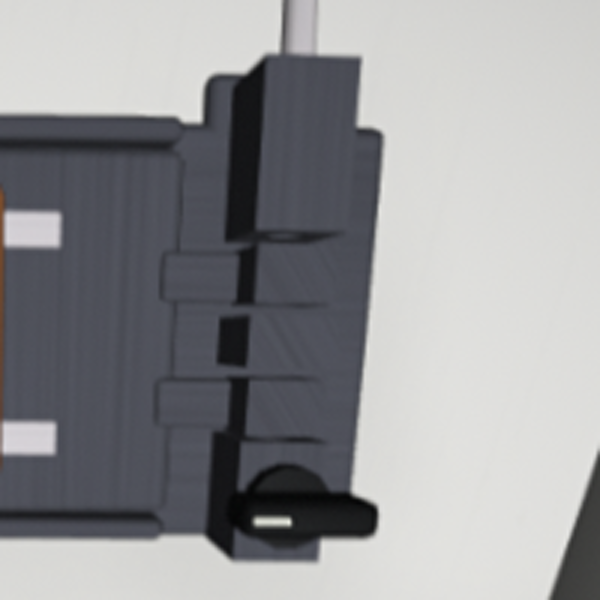

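The crop (3x, offset 260,0) shows the ears' left edges (257,270) and (248,400) about 1.5 mm inside the blocks' edge line, so they are centred. The barrel's outer top corners are (267,57) and (361,57), and the lock block's are (233,559) and (320,560).

```bash
python3 - <<'E'
from h import *
st=np.load("w3.npz");c=cam("wrist",st)
F=lambda u,v:(u/3+260,v/3)
A=plane(c,[F(267,57),F(361,57),F(233,559),F(320,560)],.056)
print(np.round(A*1000,1));m1=A[:2].mean(0)[:2];m2=A[2:].mean(0)[:2];d=m1-m2
yaw=np.arctan2(-d[0],d[1]);print("len",np.linalg.norm(d),"yaw",np.degrees(yaw),"w",np.linalg.norm(A[0]-A[1]),np.linalg.norm(A[2]-A[3]))
R=np.array([[np.cos(yaw),-np.sin(yaw)],[np.sin(yaw),np.cos(yaw)]])
o=(m1+m2)/2-R@[.065,.006];print("origin",o)
print("barrel mouth",o+R@[.065,.092],"knob",o+R@[.065,-.058])
print("knob img",plane(c,[F(240,515),F(377,516)],.085))
# pin head from scene + top
s=cv2.imread("pics/scene.png");t=cv2.imread("pics/top.png")
print("expected head tip (pin tip y=36)",o+R@[.065,.202])
for n,im in(("scene",s),("top",t)):
    cc=cam(n);X=np.array([*(o+R@[.065,.202]),.036]);print(n,proj(cc,X))
tc=cam("top");print("head in top", plane(tc,[(190+80/6,155+241/6)],.037))
E
```

```text
[[ 536.1  -58.9   56. ]
 [ 566.8  -52.3   56. ]
 [ 566.7 -225.6   56. ]
 [ 598.6 -219.9   56. ]]
len 0.17005409173193575 yaw 10.58354789179185 w 0.03138393175968612 0.032398617954861854
origin [ 0.50425109 -0.1569945 ]
barrel mouth [ 0.55124776 -0.05462111] knob [ 0.57879813 -0.20206932]
knob img [[ 0.55582232 -0.20543095  0.085     ]
 [ 0.60117717 -0.19695715  0.085     ]]
expected head tip (pin tip y=36) [0.53104416 0.05350759]
scene [[230.52101527 239.47785075]]
top [[204.65629316 194.54505116]]
head in top [[0.52872348 0.05769399 0.037     ]]
```

Call:
apply_moves(plan=".694 .247 0 0 0 0;.694 .247 0 0 0 0;.694 .247 0 0 0 0;.694 .247 0 0 0 0;.694 .247 0 0 0 0;.694 .247 0 0 0 0;.694 .247 0 0 0 0;.694 .247 0 0 0 0;.694 .247 0 0 0 0;0 0 0 0 0 0")

```text
time_s: 9.63
position: [0.5194, 0.1058, 0.2219]
tcp_rot: [[-0.197, 0.98, -0.002], [0.98, 0.197, 0.004], [0.004, -0.001, -1.0]]
force: [-0.7, -0.1, 0.5]
opening: -0.001
grasp_force: 0.0
```

Call:
apply_moves(plan="0 0 .5 0 0 0;0 0 .5 0 0 0;0 0 .5 0 0 0;0 0 .5 0 0 0;0 0 .5 0 0 0;0 0 .5 0 0 0;0 0 .3 0 0 0;0 0 .3 0 0 0;0 0 0 0 0 0;0 0 0 0 0 0")

```text
time_s: 10.47
position: [0.5191, 0.0991, 0.0417]
tcp_rot: [[-0.191, 0.982, -0.004], [0.982, 0.191, 0.0], [0.001, -0.004, -1.0]]
force: [0.7, -0.2, -0.5]
opening: 0.008
grasp_force: 0.0
```

```bash
python3 - <<'E'
from h import *
st=bot.read_state();print(st["time_s"],st["position"],st["force"],st["joint_positions"])
s=capture("scene")[...,::-1];cv2.imwrite("pics/s2.png",cv2.resize(s[170:290,160:320],None,fx=5,fy=5,interpolation=cv2.INTER_CUBIC))
o=np.array([.50425,-.157]);print(toP(st["position"],o,np.radians(10.58)))
E
```

```text
10.4667 [0.51913337 0.09910983 0.04169558] [ 0.66107586 -0.19232869 -0.51855127] [-1.31868338e+00  3.93971494e+01  1.03578408e+02  9.47229983e-03
  3.72595187e+01 -1.23168863e+01]
[[0.06165422 0.24902313]]
```

View pics/s2.png

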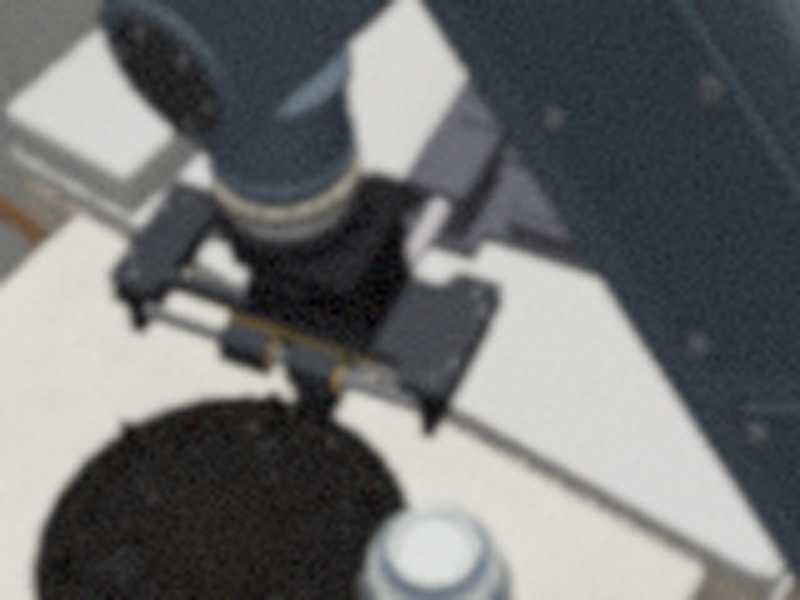

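The scene crop shows the closed fingers to the left of the pin's head, clear of the cup and over the hob. I'll lower a little more and approach.

Call:
apply_moves(plan="0 .07 .11 0 0 0;0 0 .11 0 0 0;0 0 0 0 0 0;-.1 0 0 0 0 0;-.1 0 0 0 0 0;-.1 0 0 0 0 0;-.1 0 0 0 0 0;0 0 0 0 0 0;0 0 0 0 0 0")

```text
time_s: 11.27
position: [0.5284, 0.0795, 0.0317]
tcp_rot: [[-0.19, 0.982, 0.0], [0.982, 0.19, 0.0], [-0.0, 0.0, -1.0]]
force: [-0.3, 0.4, -0.4]
opening: 0.003
grasp_force: 0.0
```

Call:
apply_moves(plan="-.04 0 0 0 0 0;-.04 0 0 0 0 0;-.04 0 0 0 0 0;-.04 0 0 0 0 0;0 0 0 0 0 0;0 0 0 0 0 0")

```text
time_s: 11.77
position: [0.5296, 0.0723, 0.0315]
tcp_rot: [[-0.191, 0.982, -0.0], [0.982, 0.191, 0.0], [0.0, -0.0, -1.0]]
force: [0.0, 0.2, -0.3]
opening: 0.005
grasp_force: 0.5
```

Call:
apply_moves(plan="-.03 0 0 0 0 0;-.03 0 0 0 0 0;-.03 0 0 0 0 0;-.03 0 0 0 0 0;-.03 0 0 0 0 0;0 0 0 0 0 0;0 0 0 0 0 0")

```text
time_s: 12.35
position: [0.5305, 0.0656, 0.0316]
tcp_rot: [[-0.19, 0.982, -0.001], [0.982, 0.19, 0.001], [0.001, -0.001, -1.0]]
force: [-1.7, 5.1, 2.2]
opening: 0.002
grasp_force: 2.8
```

```bash
python3 look.py w4 200 0 440 240 3
```

```text
12.35 [0.53045101 0.06558099 0.03159756] [[-0.19004052  0.98177533 -0.00134025]
 [ 0.98177523  0.19004211  0.00118313]
 [ 0.00141628 -0.00109098 -0.9999984 ]] [-1.67332844  5.13802584  2.17534305]
```

View pics/w4.png

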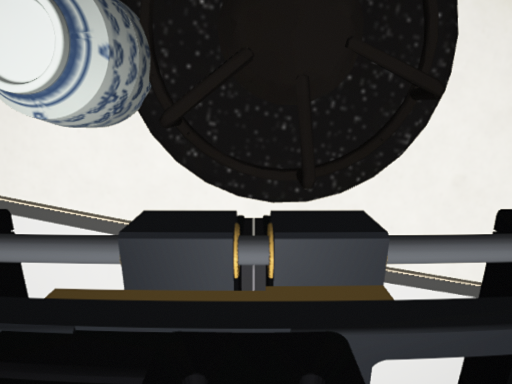

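The view shows only the hob, the cup at upper left, and the fingers; contact shows in the force (5 N). I'll push on.

Call:
apply_moves(plan="-.03 0 0 0 0 0;-.03 0 0 0 0 0;-.03 0 0 0 0 0;-.03 0 0 0 0 0;-.03 0 0 0 0 0;0 0 0 0 0 0;0 0 0 0 0 0")

```text
time_s: 12.98
position: [0.5325, 0.0574, 0.0316]
tcp_rot: [[-0.191, 0.982, -0.0], [0.982, 0.191, -0.0], [-0.0, -0.0, -1.0]]
force: [-1.3, 2.0, 1.9]
opening: 0.005
grasp_force: 1.5
```

Call:
apply_moves(plan="-.03 0 0 0 0 0;-.03 0 0 0 0 0;-.03 0 0 0 0 0;-.03 0 0 0 0 0;-.03 0 0 0 0 0;0 0 0 0 0 0")

```text
time_s: 13.48
position: [0.5344, 0.0495, 0.0316]
tcp_rot: [[-0.191, 0.982, 0.001], [0.982, 0.191, -0.0], [-0.001, 0.001, -1.0]]
force: [0.4, -1.1, 0.6]
opening: 0.006
grasp_force: 0.2
```

Free into the first ear.

Call:
apply_moves(plan="-.03 0 0 0 0 0;-.03 0 0 0 0 0;-.03 0 0 0 0 0;-.03 0 0 0 0 0;-.03 0 0 0 0 0;-.03 0 0 0 0 0;0 0 0 0 0 0")

```text
time_s: 14.07
position: [0.5359, 0.0409, 0.0316]
tcp_rot: [[-0.191, 0.982, 0.0], [0.982, 0.191, -0.0], [-0.0, 0.0, -1.0]]
force: [0.5, 0.8, 0.5]
opening: 0.006
grasp_force: 0.2
```

Call:
apply_moves(plan="-.03 0 0 0 0 0;-.03 0 0 0 0 0;-.03 0 0 0 0 0;-.03 0 0 0 0 0;-.03 0 0 0 0 0;0 0 0 0 0 0")

```text
time_s: 14.57
position: [0.5374, 0.0336, 0.0316]
tcp_rot: [[-0.191, 0.982, 0.0], [0.982, 0.191, -0.0], [-0.0, 0.0, -1.0]]
force: [-0.1, 0.9, 0.8]
opening: 0.003
grasp_force: 0.2
```

Call:
apply_moves(plan="-.03 0 0 0 0 0;-.03 0 0 0 0 0;-.03 0 0 0 0 0;-.03 0 0 0 0 0;-.03 0 0 0 0 0;0 0 0 0 0 0")

```text
time_s: 15.07
position: [0.5388, 0.0262, 0.0316]
tcp_rot: [[-0.191, 0.982, 0.0], [0.982, 0.191, -0.0], [-0.0, 0.0, -1.0]]
force: [-0.0, -0.1, 0.3]
opening: 0.004
grasp_force: 0.1
```

Call:
apply_moves(plan="-.03 0 0 0 0 0;-.03 0 0 0 0 0;-.03 0 0 0 0 0;-.03 0 0 0 0 0;-.03 0 0 0 0 0;0 0 0 0 0 0")

```text
time_s: 15.57
position: [0.5403, 0.0188, 0.0316]
tcp_rot: [[-0.19, 0.982, 0.0], [0.982, 0.19, -0.0], [-0.0, 0.0, -1.0]]
force: [0.3, -0.0, 0.4]
opening: 0.003
grasp_force: 0.0
```

Call:
apply_moves(plan="-.03 0 0 0 0 0;-.03 0 0 0 0 0;-.03 0 0 0 0 0;-.03 0 0 0 0 0;-.03 0 0 0 0 0;0 0 0 0 0 0")

```text
time_s: 16.07
position: [0.5416, 0.0115, 0.0316]
tcp_rot: [[-0.19, 0.982, 0.0], [0.982, 0.19, -0.0], [-0.0, 0.0, -1.0]]
force: [0.1, -0.3, 0.1]
opening: 0.007
grasp_force: 0.0
```

```bash
python3 - <<'E'
from h import *
st=bot.read_state();o=np.array([.50425,-.157]);yaw=np.radians(10.58);print(toP(st["position"],o,yaw),st["force"])
s=capture("scene");t=capture("top");c=cam("top")
R=np.array([[np.cos(yaw),-np.sin(yaw)],[np.sin(yaw),np.cos(yaw)]])
# brightness along hinge line in top & scene views
for n,im in(("top",t),("scene",s)):
    y=np.arange(.06,.24,.01);X=np.c_[o+np.c_[np.full(len(y),.065),y]@R.T,np.full(len(y),.045)]
    uv=proj(cam(n),X).round().astype(int);print(n,[(int(1000*a),im[v,u].tolist()) for a,(u,v) in zip(y,uv)])
E
```

```text
[[0.06769195 0.15875042]] [ 0.12180728 -0.32448337  0.08091062]
top [(60, [56, 54, 61]), (69, [55, 55, 63]), (79, [54, 55, 56]), (89, [108, 101, 108]), (99, [143, 136, 140]), (109, [145, 137, 140]), (119, [113, 109, 110]), (129, [18, 21, 21]), (139, [20, 24, 30]), (149, [22, 26, 33]), (159, [55, 64, 75]), (169, [51, 62, 73]), (179, [34, 35, 42]), (189, [15, 19, 24]), (199, [12, 15, 13]), (209, [20, 19, 21]), (219, [37, 40, 47]), (229, [57, 69, 81])]
scene [(60, [9, 16, 13]), (69, [0, 0, 0]), (79, [12, 18, 21]), (89, [3, 2, 14]), (99, [27, 26, 29]), (109, [40, 33, 37]), (119, [74, 66, 45]), (129, [114, 101, 75]), (139, [82, 73, 56]), (149, [32, 34, 33]), (159, [19, 21, 22]), (169, [32, 32, 33]), (179, [202, 201, 200]), (189, [217, 216, 213]), (199, [215, 214, 212]), (209, [133, 132, 130]), (219, [190, 185, 178]), (229, [219, 215, 209])]
```

Call:
apply_moves(plan="-.03 0 0 0 0 0;-.03 0 0 0 0 0;-.03 0 0 0 0 0;-.03 0 0 0 0 0;-.03 0 0 0 0 0;0 0 0 0 0 0")

```text
time_s: 16.67
position: [0.5431, 0.0041, 0.0316]
tcp_rot: [[-0.19, 0.982, 0.0], [0.982, 0.19, -0.0], [-0.0, 0.0, -1.0]]
force: [-0.6, -0.1, -0.0]
opening: 0.002
grasp_force: 0.0
```

Call:
apply_moves(plan="-.03 0 0 0 0 0;-.03 0 0 0 0 0;-.03 0 0 0 0 0;-.03 0 0 0 0 0;-.03 0 0 0 0 0;0 0 0 0 0 0")

```text
time_s: 17.17
position: [0.5445, -0.0032, 0.0316]
tcp_rot: [[-0.191, 0.982, 0.0], [0.982, 0.191, -0.0], [-0.0, 0.0, -1.0]]
force: [0.5, -0.3, 0.8]
opening: 0.007
grasp_force: 0.0
```

Call:
apply_moves(plan="-.03 0 0 0 0 0;-.03 0 0 0 0 0;-.03 0 0 0 0 0;-.03 0 0 0 0 0;-.03 0 0 0 0 0;0 0 0 0 0 0")

```text
time_s: 17.67
position: [0.5459, -0.0106, 0.0316]
tcp_rot: [[-0.19, 0.982, 0.0], [0.982, 0.19, -0.0], [-0.0, 0.0, -1.0]]
force: [-0.3, 0.3, 0.1]
opening: 0.008
grasp_force: 0.0
```

Call:
apply_moves(plan="-.03 0 0 0 0 0;-.03 0 0 0 0 0;-.03 0 0 0 0 0;-.03 0 0 0 0 0;-.03 0 0 0 0 0;0 0 0 0 0 0")

```text
time_s: 18.17
position: [0.5474, -0.018, 0.0316]
tcp_rot: [[-0.19, 0.982, 0.0], [0.982, 0.19, -0.0], [-0.0, 0.0, -1.0]]
force: [0.5, 0.7, 0.0]
opening: 0.005
grasp_force: 0.0
```

Call:
apply_moves(plan="-.03 0 0 0 0 0;-.03 0 0 0 0 0;-.03 0 0 0 0 0;-.03 0 0 0 0 0;-.03 0 0 0 0 0;0 0 0 0 0 0")

```text
time_s: 18.67
position: [0.5488, -0.0253, 0.0316]
tcp_rot: [[-0.191, 0.982, 0.0], [0.982, 0.191, -0.0], [-0.0, 0.0, -1.0]]
force: [0.3, 0.8, 0.9]
opening: 0.003
grasp_force: 0.0
```

```bash
cat > prof.py <<'E'
from h import *
st=bot.read_state();o=np.array([.50425,-.157]);yaw=np.radians(10.58);print(toP(st["position"],o,yaw),st["force"],st["time_s"])
R=np.array([[np.cos(yaw),-np.sin(yaw)],[np.sin(yaw),np.cos(yaw)]])
im=capture("top")
y=np.arange(.06,.24,.005)
for x in(.045,.065,.085):
    X=np.c_[o+np.c_[np.full(len(y),x),y]@R.T,np.full(len(y),.045)]
    uv=proj(cam("top"),X).round().astype(int);print(x,[(round(1000*a),int(im[v,u].mean())) for a,(u,v) in zip(y,uv)])
E
python3 prof.py
```

```text
[[0.06797812 0.12126999]] [0.33545053 0.76387211 0.91172393] 18.6667
0.045 [(60, 34), (65, 26), (70, 25), (75, 25), (80, 37), (85, 35), (90, 63), (95, 56), (100, 15), (105, 18), (110, 26), (115, 36), (120, 32), (125, 64), (130, 63), (135, 52), (140, 39), (145, 27), (150, 17), (155, 14), (160, 6), (165, 23), (170, 27), (175, 38), (180, 55), (185, 71), (190, 68), (195, 75), (200, 77), (205, 79), (210, 77), (215, 72), (220, 74), (225, 69), (230, 73), (235, 67)]
0.065 [(60, 54), (65, 61), (70, 60), (75, 57), (80, 49), (85, 39), (90, 21), (95, 23), (100, 29), (105, 26), (110, 39), (115, 76), (120, 82), (125, 63), (130, 47), (135, 32), (140, 20), (145, 18), (150, 12), (155, 11), (160, 19), (165, 39), (170, 56), (175, 72), (180, 71), (185, 73), (190, 76), (195, 74), (200, 73), (205, 81), (210, 74), (215, 76), (220, 74), (225, 77), (230, 79), (235, 75)]
0.085 [(60, 59), (65, 52), (70, 52), (75, 35), (80, 25), (85, 27), (90, 28), (95, 27), (100, 34), (105, 48), (110, 66), (115, 68), (120, 68), (125, 65), (130, 38), (135, 37), (140, 23), (145, 28), (150, 28), (155, 30), (160, 53), (165, 61), (170, 63), (175, 70), (180, 72), (185, 68), (190, 71), (195, 77), (200, 72), (205, 72), (210, 70), (215, 73), (220, 72), (225, 76), (230, 75), (235, 73)]
```

Call:
apply_moves(plan="-.03 0 0 0 0 0;-.03 0 0 0 0 0;-.03 0 0 0 0 0;-.03 0 0 0 0 0;-.03 0 0 0 0 0;-.02 0 0 0 0 0;0 0 0 0 0 0")

```text
time_s: 19.3
position: [0.5504, -0.0336, 0.0315]
tcp_rot: [[-0.19, 0.982, 0.0], [0.982, 0.19, -0.0], [-0.0, 0.0, -1.0]]
force: [0.2, -0.2, 0.3]
opening: 0.009
grasp_force: 0.0
```

Call:
apply_moves(plan="-.03 0 0 0 0 0;-.03 0 0 0 0 0;0 0 0 0 0 0;0 0 0 0 0 0")

```text
time_s: 19.63
position: [0.5508, -0.0363, 0.0315]
tcp_rot: [[-0.191, 0.982, 0.0], [0.982, 0.191, -0.0], [-0.0, 0.0, -1.0]]
force: [-1.3, -0.2, 0.5]
opening: 0.004
grasp_force: 0.1
```

Call:
apply_moves(plan="-.03 0 0 0 0 0;-.02 0 0 0 0 0;0 0 0 0 0 0;0 0 0 0 0 0")

```text
time_s: 19.97
position: [0.5502, -0.0369, 0.0313]
tcp_rot: [[-0.19, 0.982, -0.002], [0.982, 0.19, 0.003], [0.003, -0.002, -1.0]]
force: [-0.1, 5.8, 1.7]
opening: 0.003
grasp_force: 3.1
```

Call:
apply_moves(plan="-.02 0 0 0 0 0;-.02 0 0 0 0 0;0 0 0 0 0 0;0 0 0 0 0 0")

```text
time_s: 20.3
position: [0.5501, -0.0372, 0.0312]
tcp_rot: [[-0.188, 0.982, -0.003], [0.982, 0.188, 0.005], [0.006, -0.002, -1.0]]
force: [-0.2, 11.4, 1.3]
opening: 0.004
grasp_force: 5.7
```

Firm stop at the expected place (TCP press y≈0.109, 11 N): the head is seated. I'll back off, rise and check.

Call:
apply_moves(plan=".3 0 0 0 0 0;.4 0 0 0 0 0;0 0 -.6 0 0 0;0 0 -.7 0 0 0;0 0 -.7 0 0 0;0 0 -.7 0 0 0;0 0 -.7 0 0 0;0 0 -.4 0 0 0;-.6 -.3 0 0 0 0;-.6 -.3 0 0 0 0")

```text
time_s: 21.13
position: [0.5282, -0.0706, 0.2239]
tcp_rot: [[-0.195, 0.981, 0.005], [0.981, 0.195, -0.003], [-0.004, 0.005, -1.0]]
force: [0.5, 0.2, 0.1]
opening: 0.002
grasp_force: 0.0
```

Call:
apply_moves(plan="-.6 -.3 0 0 0 0;-.6 -.3 0 0 0 0;-.6 -.3 0 0 0 0;-.6 -.3 0 0 0 0;-.6 -.3 0 0 0 0;0 -.1 0 0 0 0;0 0 0 0 0 0;0 0 0 0 0 0;0 0 0 0 0 0")

```text
time_s: 21.88
position: [0.4771, -0.2321, 0.2215]
tcp_rot: [[-0.192, 0.981, -0.0], [0.981, 0.192, 0.001], [0.001, -0.0, -1.0]]
force: [0.2, -0.7, -0.1]
opening: 0.004
grasp_force: 0.0
```

```bash
python3 look.py w5 260 0 460 200 3
```

```text
21.8833 [ 0.4770996  -0.23211639  0.22146982] [[-1.91730264e-01  9.81447616e-01 -2.88024716e-04]
 [ 9.81447455e-01  1.91730405e-01  5.86794686e-04]
 [ 6.31131341e-04 -1.70174825e-04 -9.99999786e-01]] [ 0.20522323 -0.66381184 -0.09828644]
```

View pics/w5c.png

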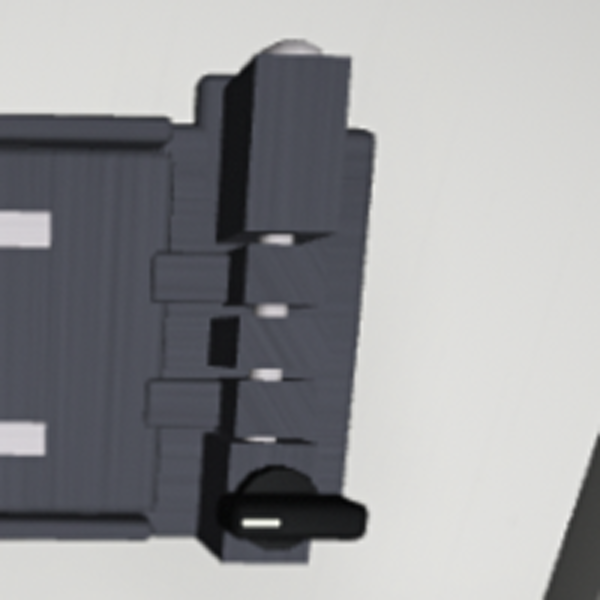

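The picture shows the steel pin in all four gaps, at (275,240), (270,310), (266,374) and (262,438), with its domed head against the barrel at (295,48) and the knob still open. Next is the knob.

Call:
apply_moves(plan=".05 .528 0 0 0 0;.05 .528 0 0 0 0;.05 .528 0 0 0 0;.05 .528 0 0 0 0;0 0 0 0 0 -.0178;0 0 0 0 0 -.0178;0 0 0 0 0 -.0178;0 0 0 0 0 -.0178;0 0 0 0 0 -.0178;0 0 0 0 0 -.0178", gripper=0)

```text
time_s: 22.77
position: [0.5792, -0.2016, 0.2214]
tcp_rot: [[-0.765, 0.644, -0.0], [0.644, 0.765, 0.0], [0.0, -0.0, -1.0]]
force: [0.1, -0.0, -0.8]
opening: 0.492
grasp_force: 0.0
```

Call:
apply_moves(plan="0 0 0 0 0 -.0178;0 0 0 0 0 -.0178;0 0 0 0 0 -.0178;0 0 0 0 0 -.0178;0 0 0 0 0 -.0178;0 0 0 0 0 -.0178;0 0 0 0 0 -.0178;0 0 0 0 0 -.0178;0 0 0 0 0 0;0 0 0 0 0 0")

```text
time_s: 23.6
position: [0.5791, -0.2021, 0.2215]
tcp_rot: [[-0.983, -0.185, -0.0], [-0.185, 0.983, 0.0], [0.0, 0.0, -1.0]]
force: [0.2, 0.0, -0.5]
opening: 0.501
grasp_force: 0.0
```

Call:
apply_moves(plan="0 0 .6 0 0 0;0 0 .6 0 0 0;0 0 .6 0 0 0;0 0 .6 0 0 0;0 0 .4 0 0 0;0 0 .2 0 0 0;0 0 .16 0 0 0;0 0 0 0 0 0;0 0 0 0 0 0")

```text
time_s: 24.35
position: [0.5795, -0.2037, 0.0642]
tcp_rot: [[-0.983, -0.185, 0.001], [-0.185, 0.983, -0.001], [-0.001, -0.001, -1.0]]
force: [0.6, 0.4, -0.4]
opening: 0.505
grasp_force: 0.0
```

Call:
apply_moves(plan="0 0 0 0 0 0;0 0 0 0 0 0;0 0 0 0 0 0;0 0 0 0 0 0;0 0 0 0 0 0;0 0 0 0 0 0;0 0 0 0 0 0", gripper=-0.8)

```text
time_s: 24.93
position: [0.5793, -0.203, 0.0647]
tcp_rot: [[-0.983, -0.185, 0.001], [-0.185, 0.983, 0.0], [-0.001, 0.0, -1.0]]
force: [0.4, 2.7, 6.0]
opening: 0.314
grasp_force: 30.0
```

The opening is 27 mm, so I'm holding the hub rather than the 13 mm bar. I'll open, rise 8 mm and grip again.

Call:
apply_moves(plan="0 0 0 0 0 0;0 0 0 0 0 0;0 0 0 0 0 0;0 0 -.08 0 0 0;0 0 -.08 0 0 0;0 0 0 0 0 0;0 0 0 0 0 0", gripper=0)

```text
time_s: 25.52
position: [0.5791, -0.2038, 0.0719]
tcp_rot: [[-0.983, -0.186, 0.001], [-0.186, 0.983, -0.001], [-0.001, -0.001, -1.0]]
force: [1.0, 0.3, 0.2]
opening: 0.497
grasp_force: 0.0
```

Call:
apply_moves(plan="0 0 0 0 0 0;0 0 0 0 0 0;0 0 0 0 0 0;0 0 0 0 0 0;0 0 0 0 0 0;0 0 0 0 0 0;0 0 0 0 0 0", gripper=-0.8)

```text
time_s: 26.1
position: [0.5787, -0.2031, 0.0715]
tcp_rot: [[-0.983, -0.185, -0.0], [-0.185, 0.983, 0.001], [0.0, 0.001, -1.0]]
force: [0.6, 0.2, 0.2]
opening: 0.147
grasp_force: 30.0
```

Call:
apply_moves(plan="0 0 0 0 0 .0125;0 0 0 0 0 .0125;0 0 0 0 0 .0125;0 0 0 0 0 .0125;0 0 0 0 0 .0125;0 0 0 0 0 .0125;0 0 0 0 0 .0125;0 0 0 0 0 .0125;0 0 0 0 0 .0125;0 0 0 0 0 .0125")

```text
time_s: 26.93
position: [0.5786, -0.2035, 0.0715]
tcp_rot: [[-0.824, 0.566, -0.001], [0.566, 0.824, -0.0], [0.0, -0.0, -1.0]]
force: [-0.5, -0.1, -0.5]
opening: 0.147
grasp_force: 30.0
```

Call:
apply_moves(plan="0 0 0 0 0 .0125;0 0 0 0 0 .0125;0 0 0 0 0 .0125;0 0 0 0 0 .0125;0 0 0 0 0 .0125;0 0 0 0 0 .0125;0 0 0 0 0 .0125;0 0 0 0 0 .0125;0 0 0 0 0 .0125;0 0 0 0 0 .0125")

```text
time_s: 27.77
position: [0.5782, -0.2038, 0.0714]
tcp_rot: [[-0.182, 0.983, -0.001], [0.983, 0.182, -0.0], [-0.0, -0.001, -1.0]]
force: [-1.7, -1.2, -0.2]
opening: 0.149
grasp_force: 30.0
```

Call:
apply_moves(plan="0 0 0 0 0 0.005;0 0 0 0 0 0;0 0 0 0 0 0;0 0 0 0 0 0")

```text
time_s: 28.1
position: [0.5782, -0.2038, 0.0715]
tcp_rot: [[-0.157, 0.988, -0.001], [0.988, 0.157, -0.001], [-0.0, -0.001, -1.0]]
force: [-2.3, -1.4, -0.2]
opening: 0.148
grasp_force: 30.2
```

```bash
python3 -c "
from rig import bot;import numpy as np
s=bot.read_state();print(s['moment'],s['force'],s['opening'],np.degrees(np.arctan2(s['tcp_rot'][1,0],s['tcp_rot'][0,0])),s['position'])"
```

```text
[-0.31747466  0.37681294  0.45163553] [-2.31150537 -1.39060659 -0.2422581 ] 0.1476222269604961 99.02577216127952 [ 0.57820018 -0.20378216  0.07145945]
```

Call:
apply_moves(plan="0 0 0 0 0 0;0 0 0 0 0 0;0 0 0 0 0 0;0 0 0 0 0 0;0 0 -.5 0 0 0;0 0 -.7 0 0 0;0 0 -.7 0 0 0;0 0 -.7 0 0 0;0 0 -.5 0 0 0", gripper=0)

```text
time_s: 28.85
position: [0.58, -0.2037, 0.23]
tcp_rot: [[-0.155, 0.988, 0.004], [0.988, 0.155, -0.002], [-0.002, 0.004, -1.0]]
force: [0.4, -0.4, 0.2]
opening: 0.502
grasp_force: 0.0
```

Call:
apply_moves(plan="-.3 -.6 0 0 0 0;0 -.6 0 0 0 0;0 -.6 0 0 0 0;0 -.3 0 0 0 0;0 0 0 0 0 0;0 0 0 0 0 0;0 0 0 0 0 0")

```text
time_s: 29.43
position: [0.4786, -0.2349, 0.2269]
tcp_rot: [[-0.155, 0.988, 0.002], [0.988, 0.155, -0.001], [-0.001, 0.002, -1.0]]
force: [-0.1, -0.3, 0.4]
opening: 0.5
grasp_force: 0.0
```

```bash
python3 look.py w6 260 0 460 200 3; python3 - <<'E'
from h import *
im=cv2.imread("pics/w6.png");c=cam("wrist",np.load("w6.npz"));o=np.array([.50425,-.157]);yaw=np.radians(10.58)
R=np.array([[np.cos(yaw),-np.sin(yaw)],[np.sin(yaw),np.cos(yaw)]])
W=lambda x,y,z:[*(o+R@[x,y]),z]
# sampled grid over knob top (z 91) and along hinge line at gaps, head
g=im.max(2)
def s(x,y,z):
    u,v=proj(c,W(x,y,z))[0].round().astype(int);return int(g[v,u]) if 0<=u<512 and 0<=v<384 else -1
for dy in range(-30,31,6):print(dy,[s(.065+dx/1000,-.058+dy/1000,.091) for dx in range(-30,31,5)])
print("head/gaps",[(y,s(.065,y/1000,.047 if y<92 else .05)) for y in(-35,-12,10,34,94,98,104,110,120)])
E
```

```text
29.4333 [ 0.47860024 -0.23488841  0.22691191] [[-1.54579598e-01  9.87978407e-01  1.95309164e-03]
 [ 9.87979811e-01  1.54581254e-01 -7.26879457e-04]
 [-1.02005256e-03  1.81725437e-03 -9.99997829e-01]] [-0.0844219  -0.28716381  0.38982114]
-30 [208, 209, 209, 209, 210, 210, 211, 210, 214, 214, 216, 215, 217]
-24 [209, 208, 208, 209, 209, 211, 212, 210, 213, 214, 215, 216, 218]
-18 [208, 208, 208, 209, 121, 28, 35, 188, 213, 214, 216, 217, 219]
-12 [208, 68, 86, 88, 7, 26, 36, 135, 213, 215, 216, 217, 219]
-6 [22, 85, 86, 40, 7, 31, 34, 120, 170, 215, 215, 217, 219]
0 [23, 81, 39, 40, 7, 30, 34, 54, 85, 215, 215, 217, 218]
6 [24, 75, 41, 40, 7, 25, 46, 37, 85, 216, 215, 216, 217]
12 [23, 75, 9, 39, 6, 29, 207, 86, 84, 213, 214, 215, 217]
18 [23, 75, 87, 51, 9, 26, 251, 73, 87, 214, 214, 213, 216]
24 [22, 84, 83, 86, 13, 11, 79, 89, 88, 212, 214, 214, 216]
30 [49, 37, 87, 83, 86, 88, 87, 88, 86, 213, 214, 214, 216]
head/gaps [(-35, 112), (-12, 200), (10, 198), (34, 197), (94, 190), (98, 174), (104, 210), (110, -1), (120, -1)]
```

The knob's dark bar now lies along press y with its white mark to the +y side. Steel shows in every gap, the head is at the barrel, and the robot is clear. Handing in.

```bash
python3 -c "
from rig import bot
print(bot.hand_in())"
```

```text
the job is handed in; nothing more can be done
None
```

The press is back together and handed in at about 29 s: the plate's holes are lined up, the pin is through all five holes with its head against the barrel, the knob is turned to its locked stop, nothing is held, and the mug, jar and tea cup were not touched; the hand-in returned no verdict.

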